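# Run the hanging drying tray along its rail and stop it still over the drip mat

## Robot

A 7-joint arm with a two-finger parallel gripper is mounted at the origin on the work surface. World frame = base frame: x ahead of the robot, y to its left, z up, the work surface at z = 0. Lengths are in mm, angles in rad, forces in N, time in s.
With the tool pointing down it reaches from about 400 to 850 mm from the base axis. Payload 6.9 kg.
Tool frame: the origin (TCP) lies midway between the tips of the shut fingers; the grasp point (between the pads) lies 19 mm behind it (arm.pinch_z is the distance from the TCP to the grasp point, in mm); z points along the fingers, y is the line along which they close (so a half turn about z gives the same grasp; the last joint's range is limited). The gripper opens to 85 mm and grips with 20 to 120 N. Pads are 22 mm wide; open, the fingers measure 114 mm over their backs; the gripper's body (76 mm by 85 mm) begins 54 mm behind the grasp point. The pads swing forward as they close: fully open they stand 13 mm farther back than shut.
Start: joints at [-1.222, 0.507, -0.238, 1.5, 0.126, 1.149, -0.155], TCP at [150.283, 606.652, 231.275] pointing down, gripper open.
Joint ranges: [-3.08, 3.08], [-0.24, 2.05], [-1.43, 1.35], [0, 2.5], [-1.52, 4.66], [0.17, 1.96], [-2.89, 2.89]. Speed limits (rad/s): [2.39, 2.39, 3.14, 3.14, 3.14, 3.14, 3.14].

## Interface

Orientations are given as a rotation vector (axis times angle).
In Python, from plant import arm gives the robot as it stands.
- The arm moves only by the tool move_arm, never from a script. Its argument "targets" is a list that holds one entry, the list of rows, each a list of 4 numbers: the shift along the tool's x, y, z each as a share of 0.1 m, from -1 to 1, then the turn about the tool's z as a share of 0.15 rad, from -1 to 1. In form: [[[dx, dy, dz, spin], ...]]. A call has 1 to 20 rows; each row shifts and turns the commanded pose from where the row before left it, along the tool's axes as they then stand; what a row does not reach is not made up. A row lasts 1/8 s, in which the tool goes at most 62.5 mm and 10.7 degrees, less where a joint would pass 70% of its speed; a pose out of reach is approached as far as the arm can. A call with a number of a shift or a turn outside -1 to 1 is refused whole. A call with a gripper value outside its range is refused whole. "gripper" is the opening, from 0 (shut) to 1 (fully open), set as the call begins (left out, the last holds). The fingers move at their own pace and stop on an object; "force" is the grip in N (left out, the last holds). Time passes only in rows, so rows that do not move let the fingers close. It gives the time, the measured TCP pose, the force, the opening and the grip force at its end, in the units of the state.
- arm.get_obs(): the state, without advancing time (a new reading comes with each control period).
- arm.capture(name): name is "scene" or "top" or "wrist"; returns a dict with "image" (400x640x3 uint8, red, green, blue), "depth" (400x640 float32, mm along the optical axis (not along the pixel's ray), 0 where there is no reading), "fx", "fy", "cx", "cy" (pixels), "eye" and "orientation" of the camera in the world; the wrist camera has in their place "hand_eye" (4x4, takes a point from camera to tool coordinates, whose origin is the TCP and whose axes are the flange's). Camera axes: x right, y up, looking along -z (the intrinsics and any distortion apply to the point x, -y, -z); pixel columns grow to the right and rows downward; lengths in mm; the calibration is good to about 2 mm. A picture is of the moment at which its call begins: read the wrist's pose just before it.
- arm.job_done(): hands the job in; it is judged then, once.
The state is a dict: "time_s": time; "qpos": joint angles; "qvel": joint speeds; "effort": joint torques, N m; "ee_pos": TCP position; "orientation": TCP orientation; "wrist_force": force on the tool from outside, world axes, zero at the start; "ft_torque": the same for the moment, N m; "finger_gap": finger opening in mm; "grip_force": force on a finger pad.
Only numpy, scipy, OpenCV 4.12 (cv2) and the standard library are available. Lean on these libraries where they do the work, as an engineer would, in place of code of your own. Each camera call takes 0.05 s, during which the arm holds its last target. There are 200 camera calls.

## Task

The two keepsake boxes on the hanging tray are freshly glued and must go and drip over the orange mat. Take the rail carrier by its round wooden grip, draw the tray off the beech block and along the rail until it hangs centred over the drip mat, take the swing out of it so that it hangs still and nearly level there for at least four seconds, then let go of the grip and leave it hanging still. The glue is wet: touch only the grip, never the tray or the boxes, do not let the tray swing up steeply, and leave the block and the other things on the table where they are.

Things in the scene. Friction and masses are not known exactly. Their poses are not given: they have to be found in the camera images.
- rail: benchtop drying rail, fixed: level aluminium track 20 mm wide, 960 mm long, top face 300 mm above the table, on two 30 mm posts with flat feet, 462 mm either side of its middle. Origin on the table under the middle of the track; y axis along the track, x across it. The mat lies towards its -y end, the block towards its +y end
- carrier: blue carrier on rollers, 0.35 kg, 70 mm long; moves only along the rail, with about 1 N of drag, which keeps it where it is left if the load hangs still. Free to go 460 mm from its start towards the rail's -y end, only 12 mm the other way. Origin on the pivot bolt under the track, 260 mm above the table, axes as the rail's
- grip (a point): point on the axis of the carrier's upright round wooden grip, 330 mm above the table, 70 mm straight above the pivot bolt. The grip: diameter 30 mm, foot 309 mm and top 347 mm above the table. Pinch it from above; fingertips may reach 19 mm below this point
- tray: hanging tray 320 mm along the rail, 120 mm wide, two wet craft-stick boxes (100 x 90 x 50 mm) fixed on it, four rods up to the bolt; 0.7 kg, mass centre 150 mm under it. Swings along the rail, hardly damped, like a pendulum of length 215 mm (period 0.93 s). May rest up to 0.04 rad off level. Origin on the bolt, axes as the rail's when level; turn about x positive: +y end up, middle towards +y
- tray_mid (a point): middle of the tray's underside, 170 mm from the pivot bolt; 90 mm above the table when the tray hangs level
- block: loose beech block, 110 mm across the rail, 80 mm along it, 132 mm high, 0.9 kg, origin under its centre. At the start its mat-side top edge carries the tray's +y half, tilted 0.31 rad; once the carrier has gone about 65 mm towards the mat the tray's end slips off at 0.23 rad and the tray starts to swing
- mat: drip mat, orange silicone with a grey field and a small black cross in its middle, 300 mm along the rail, 160 mm across, 3 mm thick, fixed on the table exactly under the line of the track. Origin under its centre
- varnish: amber jar with a black cap, 60 mm diameter, 120 mm high, standing behind the rail; leave alone. Origin under its centre
- cup: red plastic cup, 84 mm across the rim, 85 mm high, standing behind the rail; leave alone. Origin under its centre
- glue_gun: black glue gun with an orange nozzle lying on cardboard behind the rail, about 170 mm long; leave alone. Origin under its barrel
- wallet: green phone wallet lying flat before the rail, 155 x 82 x 14 mm; leave alone. Origin under its centre
- scissors: scissors with grey handles lying before the rail, 210 mm long; leave alone. Origin near the screw

How it is judged (in metres and radians):
On the way:
1. the tray hangs centred over the drip mat, still and nearly level, for four seconds (horizontal distance between tray_mid and mat below 0.025 m and angle between tray's own z axis and vertical below 0.1 rad), for 4 s.
At the end, for the whole second after the job is handed in: the grip is released and the tray hangs still over the drip mat: the middle of its underside within 25 mm of the mat's centre (seen from above), tilted less than 0.1 rad, turning slower than 0.5 rad/s, the carrier standing (all of step 1 and angular speed of tray below 0.5 rad/s and linear speed of carrier below 0.03 m/s); the robot touches nothing.
It fails at once if the tray or a wet box is touched by the robot (contact force between tray and the fingers above 0.5 N or contact force between tray and the arm above 0.5 N).
It fails at once if the tray swings up steeper than 0.5 rad (angle between tray's own z axis and vertical above 0.5 rad).
It fails at once if the block or another thing on the table is moved by more than 30 mm (distance of any of block, varnish, cup, glue_gun, wallet, scissors from where it was at the start of the episode above 0.03 m).
It also fails if it takes over 42 s, if anything falls off the work surface, if the arm or the gripper's body presses on something with over 40 N, if the wrist force passes 120 N, or if a joint passes its speed limit or range.

## Working session

There is one attempt and no reset: what is moved stays moved. The work goes in short steps, Python scripts to look and compute and a tool call to move; the robot and the scene stay as the last step left them, time stands still between calls to the robot, and variables do not carry over. Pictures are saved under pics/ and viewed, at most 10 in all, crops included, and the job is handed in when it is done.

Besides the shell and the picture viewer there is one more tool, called as name(argument=value, ...), one argument or row to a line, values as JSON. move_arm: Moves the arm, as the interface text tells. Shift numbers are shares of 0.1 m and turn numbers shares of 0.15 rad, none past 1 either way. Its arguments: {"type":"object","properties":{"targets":{"type":"array"},"gripper":{"type":"number"},"force":{"type":"number"}},"required":["targets"]}

```bash
mkdir -p pics; cat > h.py <<'E'
import numpy as np,cv2
from scipy.spatial.transform import Rotation as R
from plant import arm
def Rm(o):
    o=np.array(o,float)
    return o if o.shape==(3,3) else (R.from_rotvec(o).as_matrix() if o.size==3 else R.from_quat(o).as_matrix())
def world(c,u,v,d=None,z=None):
    r=np.array([(u-c['cx'])/c['fx'],-(v-c['cy'])/c['fy'],-1.]);M=Rm(c['orientation']);e=np.array(c['eye'])
    if z is not None: d=(z-e[2])/(M@r)[2]
    elif d is None: d=c['depth'][int(v),int(u)]
    return e+M@r*d
E
python3 - <<'E'
from h import *
import pickle
for n in ['scene','top']:
    c=arm.capture(n);cv2.imwrite(f'pics/{n}0.png',c['image'][:,:,::-1]);pickle.dump(c,open(n+'.pkl','wb'))
    print({k:v for k,v in c.items() if k not in('image','depth')})
o=arm.get_obs();print(o)
print(Rm(o['orientation']))
E
```

```text
{'fx': 436.0135990649177, 'fy': 436.0135990649177, 'cx': 318.51783625240506, 'cy': 196.9403645483839, 'eye': array([1185.82161734, -704.59535681,  935.88045612]), 'orientation': array([0.90437887, 0.33552682, 0.66315776])}
{'fx': 497.27651375204624, 'fy': 497.27651375204624, 'cx': 322.16346441800016, 'cy': 206.905130873853, 'eye': array([ 275.39872687,    9.76383183, 1665.06639303]), 'orientation': array([ 0.13885996, -0.13359814, -1.54682478])}
{'time_s': 0.1, 'qpos': array([-1.22249627,  0.50824123, -0.23755487,  1.50103668,  0.12571022,
        1.14893571, -0.15479067]), 'qvel': array([-0.00112031, -0.0010324 ,  0.00167194, -0.00253369, -0.00073862,
       -0.00058691, -0.00041541]), 'effort': array([-4.67623628e-03, -6.21841621e+01, -2.19417885e+00, -2.50211370e+01,
        1.27303778e-02,  7.81382492e-03,  3.00827890e-05]), 'ee_pos': array([150.21549774, 606.20113218, 230.523909  ]), 'orientation': array([-3.80361502e-01, -3.11831634e+00,  2.54703346e-03]), 'wrist_force': array([ 0.24924518, -0.25941018, -0.39046797]), 'ft_torque': array([-0.03566414,  0.04431926,  0.00964098]), 'grip_force': 0.0, 'finger_gap': 85.303724584923}
[[-9.70679680e-01  2.40376436e-01 -3.58471912e-04]
 [ 2.40376701e-01  9.70678378e-01 -1.58986904e-03]
 [-3.42061206e-05 -1.62942187e-03 -9.99998672e-01]]
```

View pics/top0.png

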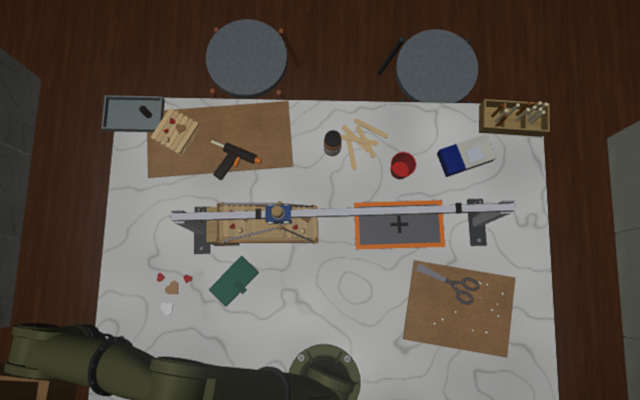

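View pics/scene0.png

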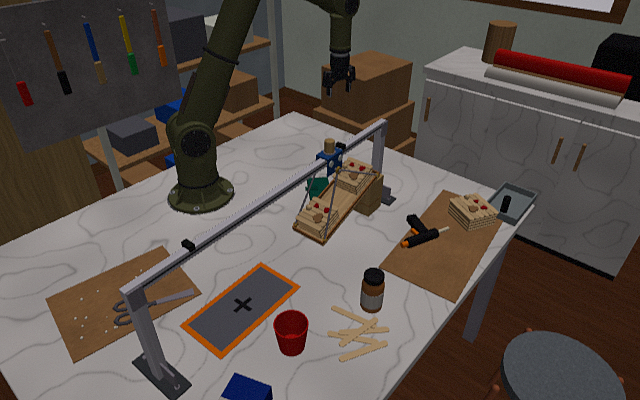

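Top view: grip near (278,212), mat cross near (399,225), rail from about (172,216) to (513,208). Measuring these closer.

```bash
python3 - <<'E'
from h import *
import pickle
c=pickle.load(open('top.pkl','rb'));im=c['image'][:,:,::-1]
a=cv2.resize(im[190:250,240:320],None,fx=7,fy=7,interpolation=cv2.INTER_CUBIC)
b=cv2.resize(im[190:250,350:450],None,fx=7,fy=7,interpolation=cv2.INTER_CUBIC)
s=pickle.load(open('scene.pkl','rb'));i2=s['image'][:,:,::-1]
cv2.imwrite('pics/c.png',np.vstack([np.hstack([a[:, :560]])[:,:400], ]) if 0 else cv2.resize(np.hstack([a,b]),(800,267)))
g=cv2.resize(i2[130:180,305:365],None,fx=8,fy=8,interpolation=cv2.INTER_CUBIC)
cv2.imwrite('pics/d.png',g)
print(world(c,399,225,z=3),world(c,278,212,z=347),c['depth'][208:217,274:283].round())
for u in(190,230,350,420,500):
  col=c['depth'][195:225,u]; v=np.where(col<1665-280)[0]+195; v=v[col[v-195]>0]
  print(u,v, [world(c,u,v.mean(),z=300)] if len(v) else '')
hsv=cv2.cvtColor(im,cv2.COLOR_BGR2HSV);m=cv2.inRange(hsv,(5,150,120),(18,255,255));m[:,:340]=0;m[:195]=0;m[255:]=0
v,u=np.nonzero(m);w=np.array([world(c,x,y,z=3) for x,y in zip(u,v)]);print(cv2.minAreaRect(w[:,:2].astype(np.float32)))
E
```

```text
[ 510.55283064 -241.92458003    3.        ] [490.75236715 134.87811328 347.        ] [[1334. 1341. 1339. 1339. 1338. 1338. 1333. 1341. 1372.]
 [1335. 1332. 1335. 1335. 1337. 1339. 1334. 1340. 1336.]
 [1341. 1332. 1335. 1333. 1338. 1336. 1336. 1334. 1336.]
 [1333. 1334. 1332. 1339. 1334. 1334. 1336. 1329. 1336.]
 [1338. 1335. 1340. 1330. 1335. 1335. 1335. 1336. 1342.]
 [1330. 1330. 1334. 1335. 1335. 1333. 1340. 1333. 1348.]
 [1331. 1330. 1331. 1336. 1329. 1333. 1333. 1337. 1361.]
 [1342. 1332. 1333. 1333. 1332. 1337. 1340. 1349. 1360.]
 [1367. 1344. 1348. 1339. 1345. 1354. 1351. 1363. 1371.]]
190 [212 213 214 215 216 217 218] [array([485.18895567, 383.70962895, 300.        ])]
230 [211 212 213 214 215 216 217] [array([490.1822802 , 272.62541184, 300.        ])]
350 [208 209 210 211 212 213 214] [array([505.17540359, -60.91977718, 300.        ])]
420 [206 207 209 210 211 212] [array([ 514.16598668, -255.69404159,  300.        ])]
500 [204 207 208] [array([ 526.53995047, -478.5782837 ,  300.        ])]
((513.5926513671875, -240.91741943359375), (156.45802307128906, 296.7192687988281), 2.8145153522491455)
```

View pics/c.png

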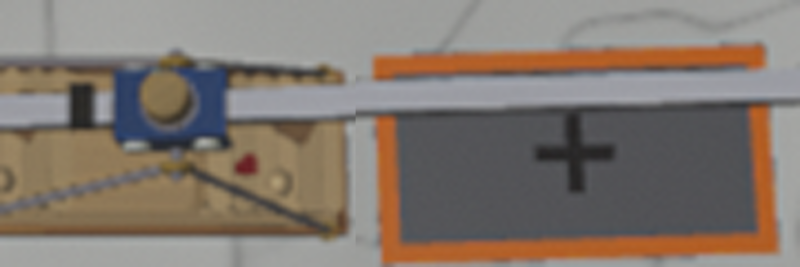

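View pics/d.png

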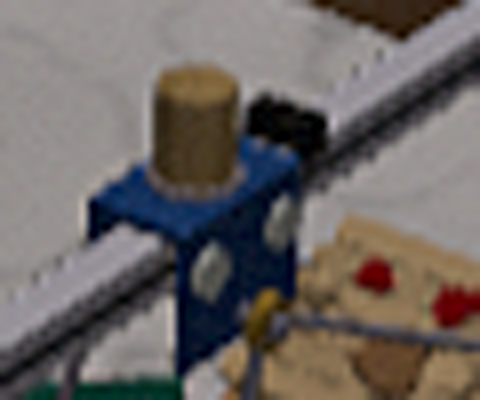

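move_arm(
  targets=[
    [[0,0,-0.5,-0.64],[0,0,-0.55,-0.64],[0,0,-0.55,-0.64],[0,0,-0.5,0],[-0.23,-0.35,0,0],[-0.23,-0.35,0,0],[-0.23,-0.35,0,0],[-0.23,-0.35,0,0],[-0.23,-0.35,0,0],[-0.23,-0.35,0,0],[-0.23,-0.35,0,0],[-0.23,-0.35,0,0],[-0.23,-0.35,0,0],[-0.23,-0.35,0,0],[-0.23,-0.35,0,0],[-0.23,-0.35,0,0],[-0.23,-0.35,0,0],[-0.23,-0.35,0,0]],
  ],
  gripper=1,
  force=60,
)

```text
time_s: 2.35
ee_pos: [494.6, 130.5, 441.0]
orientation: [0.071, -3.14, 0.0]
wrist_force: [0.1, 0.0, 0.4]
finger_gap: 85.3
grip_force: 0.0
```

```bash
cat >> h.py <<'E'
T=np.array([-0.0453,0.99897]);N=np.array([0.99897,0.0453]);P0=np.array([495.5,135.])  # rail dir, normal, grip start
def cloud(c):
    d=c['depth'];v,u=np.nonzero(d>0);d=d[v,u]
    r=np.stack([(u-c['cx'])/c['fx'],-(v-c['cy'])/c['fy'],-np.ones(len(u))])*d
    p=(Rm(c['orientation'])@r).T+np.array(c['eye'])
    return np.c_[(p[:,:2]-P0)@N,(p[:,:2]-P0)@T,p[:,2]]
def tilt(c,y):
    """box tops (about 118 mm under bolt): angle fit iterated in the tray frame"""
    p=cloud(c);p=p[(abs(p[:,0])<50)&(abs(p[:,1]-y)<170)&(p[:,2]>60)&(p[:,2]<250)]
    Y,Z=p[:,1]-y,p[:,2]-260;best=(0,0,0)
    for t in np.arange(-.5,.5,.01):
        h=-np.sin(t)*Y+np.cos(t)*Z
        H,_=np.histogram(h,np.arange(-200,0,6))
        H[:0]=0;m=H.max()
        if m>best[0]:best=(m,t,-197+6*H.argmax())
    _,t,h0=best
    for _ in range(4):
        h=-np.sin(t)*Y+np.cos(t)*Z;k=np.abs(h-h0)<10
        s,b=np.polyfit((np.cos(t)*Y+np.sin(t)*Z)[k],h[k],1);t+=np.arctan(s);h0=b
    return t,h0,k.sum()
E
python3 - <<'E'
from h import *
import pickle
for n in('scene','top'):print(tilt(pickle.load(open(n+'.pkl','rb')),0))
o=arm.get_obs();print(o['time_s'],o['ee_pos'],Rm(o['orientation']).round(4),o['qpos'])
c=arm.capture('scene');print(tilt(c,0));
p=cloud(c);
c=arm.capture('wrist');cv2.imwrite('pics/w1.png',c['image'][:,:,::-1]);print(c['hand_eye'],c['fx'],c['cx'],c['cy'])
E
```

```text
(np.float64(0.3085534724332021), np.float64(-111.49926809152149), np.int64(1348))
(np.float64(0.30593897171278683), np.float64(-111.85158618138048), np.int64(1197))
2.35 [494.58079612 130.50830482 440.97310938] [[-9.99e-01 -4.53e-02 -7.00e-04]
 [-4.53e-02  9.99e-01 -2.00e-04]
 [ 7.00e-04 -1.00e-04 -1.00e+00]] [-0.2920229   0.22548025 -0.01880119  1.36369935  0.0041482   1.55312566
  1.30565547]
(np.float64(0.30679590322181427), np.float64(-111.67978021161491), np.int64(1345))
[[ 1.16515981e-03  9.45380818e-01  3.25965875e-01  8.46421361e+01]
 [ 9.99999108e-01 -8.88424278e-04 -9.97832976e-04  4.82272471e-01]
 [-6.53736159e-04  3.25966746e-01 -9.45381009e-01 -1.42291569e+02]
 [ 0.00000000e+00  0.00000000e+00  0.00000000e+00  1.00000000e+00]] 341.7928169399527 318.51816893663397 196.93102310100434
```

View pics/w1.png

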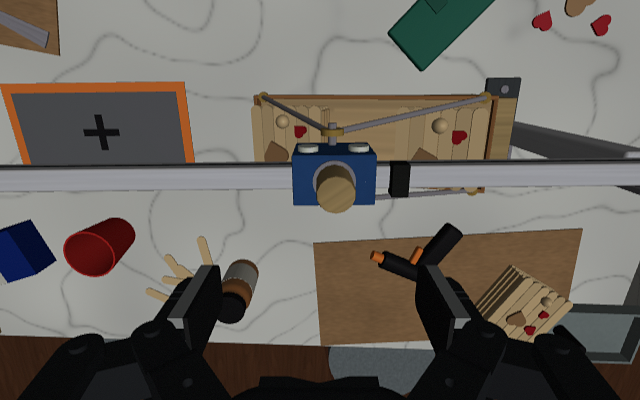

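Wrist view: grip's top disc centred at about (336,194), mat cross at (101,132), fingers wide open and clear. Tilt measurement agrees with the given 0.31.

```bash
python3 - <<'E'
from h import *
H=np.array([[1.16515981e-03,9.45380818e-01,3.25965875e-01,8.46421361e+01],[9.99999108e-01,-8.88424278e-04,-9.97832976e-04,4.82272471e-01],[-6.53736159e-04,3.25966746e-01,-9.45381009e-01,-1.42291569e+02]])
o=arm.get_obs();M=Rm(o['orientation']);e=np.array(o['ee_pos'])
O=M@H[:,3]+e
for u,v,z in[(336,194,347),(101,132,3)]:
    r=M@H[:,:3]@np.array([(u-318.52)/341.79,-(v-196.93)/341.79,-1]);w=O+r*(z-O[2])/r[2];print(w,(w-e)@M, (w[:2]-P0)@T,(w[:2]-P0)@N)
E
```

```text
[489.88093523 139.7866369  347.        ] [ 5.66145764 13.43837395 93.34223528] 5.036250300025371 -5.396442485772353
[ 509.75669731 -240.0255001     3.        ] [-1.42078342e-01 -3.65818080e+02  4.38478681e+02] -375.2850522217071 -2.746642240507638
```

move_arm(
  targets=[
    [[0,0.08,0,0],[0,0,0.3,0],[0,0,0.4,0],[0,0,0.35,0],[0,0,0.21,0],[0,0,0,0],[0,0,0,0]],
  ],
)

```text
time_s: 3.32
ee_pos: [493.8, 140.9, 316.3]
orientation: [-0.073, 3.14, 0.001]
wrist_force: [0.2, 0.1, -0.6]
finger_gap: 85.4
grip_force: 0.0
```

move_arm(
  targets=[
    [[0,0,0,0],[0,0,0,0],[0,0,0,0],[0,0,0,0],[0,0,0,0],[0,0,0,0]],
  ],
  gripper=0,
  force=50,
)

```text
time_s: 4.08
ee_pos: [494.0, 138.8, 316.1]
orientation: [-0.07, 3.14, -0.001]
wrist_force: [-1.0, -4.0, 5.3]
finger_gap: 29.1
grip_force: 49.6
```

```bash
python3 - <<'E'
from h import *
o=arm.get_obs();print(o['time_s'],o['ee_pos'],o['wrist_force'],o['finger_gap'],(o['ee_pos'][:2]-P0)@T)
c=arm.capture('scene');cv2.imwrite('pics/s2.png',c['image'][100:260,220:460,::-1].repeat(3,0).repeat(3,1));print(tilt(c,3))
E
```

```text
4.075 [494.00770275 138.78202983 316.05408817] [-1.03650914 -4.04626712  5.30862126] 29.071527515239318 3.84573540643983
(np.float64(0.3164320235842442), np.float64(-111.34847214115341), np.int64(1339))
```

View pics/s2.png

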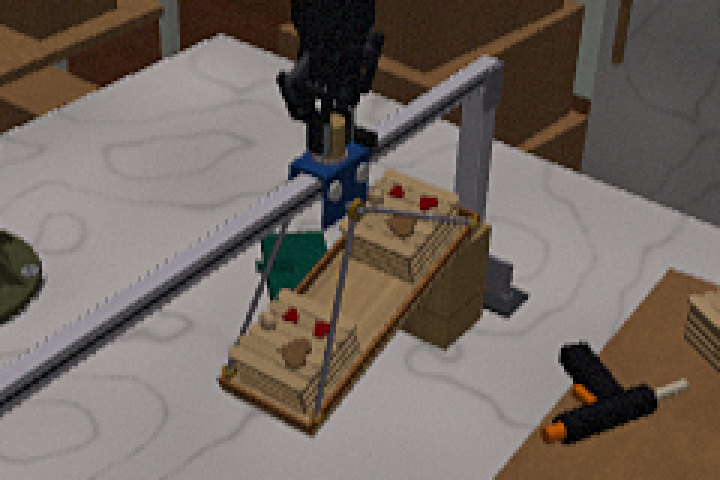

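```bash
cat > plan.py <<'E'
import numpy as np
from scipy.optimize import minimize
W=2*np.pi/.93;L=215.;D=.125
def sim(rows,th,om,v0,n=25):
    """rows: mm per row toward -y; impulsive velocity changes filtered by 1st order lag tau=0.03"""
    dt=D/n;v=v0;out=[];x=0
    for r in rows:
        for _ in range(n):
            a=(r/D-v)/.03;v+=a*dt;x+=v*dt
            om+=dt*(-W*W*th+a/L);th+=dt*om;out.append(th)
    return th,om,v,x,np.array(out)
def plan(n,dist,th,om,v0,vmax=50,tail=2):
    f=lambda r:sim(list(r)+[0]*tail,th,om,v0,8)
    con={'type':'eq','fun':lambda r:(lambda q:np.array([q[0]*20,q[1]*3,(np.sum(r)-dist)/20]))(f(r))}
    r=minimize(lambda r:np.sum(np.diff(np.r_[v0*D,r,0])**2)/200,np.full(n,dist/n),bounds=[(-vmax,vmax)]*n,constraints=con,method='SLSQP',options={'maxiter':200}).x
    return r
E
python3 - <<'E'
from plan import *
# slip 15 mm into 4th row -> left 5 mm of that row
th,om=.23,-.2
q=sim([5/20*20],th,om,160)  # whole-row approx replaced below
import plan as P
# quarter row coast at constant v
t=D*.25;th1=th*np.cos(W*t)+om/W*np.sin(W*t);om1=-th*W*np.sin(W*t)+om*np.cos(W*t)
for n in(12,14):
    r=plan(n,310,th1,om1,160);q=sim(list(r)+[0,0],th1,om1,160);print(n,r.round(),q[:4],abs(q[4]).max(),q[4].min())
    for dt in(-.03,.03):
        t=dt;a=th1*np.cos(W*t)+om1/W*np.sin(W*t);b=-th1*W*np.sin(W*t)+om1*np.cos(W*t);q=sim(list(r)+[0,0],a,b,160);print(np.hypot(q[0],q[1]/W))
E
```

```text
12 [23. 31. 38. 41. 38. 31. 23. 18. 18. 19. 18. 12.] (np.float64(0.002648185367747118), np.float64(-0.05531686074707238), np.float64(0.010631699234339306), np.float64(313.9997342075188)) 0.21594200725445245 -0.15267632945492018
0.03800225924709298
0.05499830183641846
14 [23. 28. 33. 33. 29. 23. 19. 18. 21. 24. 24. 20. 12.  4.] (np.float64(-0.008436766910059693), np.float64(-0.010829989525054044), np.float64(0.004017330018325207), np.float64(313.99989956674943)) 0.21592809255080803 -0.17789672548739177
0.03867250690223846
0.05535394772602965
```

move_arm(
  targets=[
    [[0,-0.1,0,0],[0,-0.2,0,0],[0,-0.2,0,0],[0,-0.2,0,0],[0,-0.23,0,0],[0,-0.28,0,0],[0,-0.33,0,0],[0,-0.33,0,0],[0,-0.29,0,0],[0,-0.23,0,0],[0,-0.19,0,0],[0,-0.18,0,0],[0,-0.21,0,0],[0,-0.24,0,0],[0,-0.24,0,0],[0,-0.2,0,0],[0,-0.12,0,0],[0,-0.03,0,0],[0,0,0,0],[0,0,0,0]],
  ],
)

```text
time_s: 6.62
ee_pos: [512.9, -240.7, 316.1]
orientation: [-0.071, 3.136, -0.003]
wrist_force: [7.0, -1.6, 2.3]
finger_gap: 28.7
grip_force: 49.5
```

```bash
cat > meas.py <<'E'
from h import *
from plan import W
def run(n=18):
    o=arm.get_obs();s=(o['ee_pos'][:2]-P0)@T;print(o['time_s'],o['ee_pos'],'s',s,o['wrist_force'],o['finger_gap'])
    t,a,h=[],[],[]
    for i in range(n):
        t0=arm.get_obs()['time_s'];c=arm.capture('scene');q=tilt(c,s);t.append(t0);a.append(q[0]);h.append(q[1])
    te=arm.get_obs()['time_s'];t=np.array(t)-te
    A=np.c_[np.cos(W*t),np.sin(W*t)/W,np.ones(n)];x,res,*_=np.linalg.lstsq(A,a,rcond=None)
    print('now th,om,offset',x,'amp',np.hypot(x[0],x[1]/W),'rms',np.std(A@x-a),'h',np.mean(h),'t',te);print(np.round(a,3))
    o=arm.get_obs();print('s',(o['ee_pos'][:2]-P0)@T)
    return x,c,s
E
python3 - <<'E'
from meas import *
x,c,s=run();cv2.imwrite('pics/s3.png',c['image'][:,:,::-1])
p=cloud(c)
E
```

```text
6.625 [ 512.86640661 -240.65593941  316.12645444] s -376.05571201019575 [ 6.98434446 -1.60858144  2.31955945] 28.668789737936294
now th,om,offset [-0.20235808  0.2964818   0.01096413] amp 0.20706171479758073 rms 0.0007750120822985037 h -110.96708706696114 t 7.525
[-0.18  -0.14  -0.085 -0.018  0.053  0.117  0.17   0.204  0.218  0.207
  0.175  0.124  0.061 -0.008 -0.075 -0.132 -0.174 -0.195]
s -375.317332264421
```

View pics/s3.png

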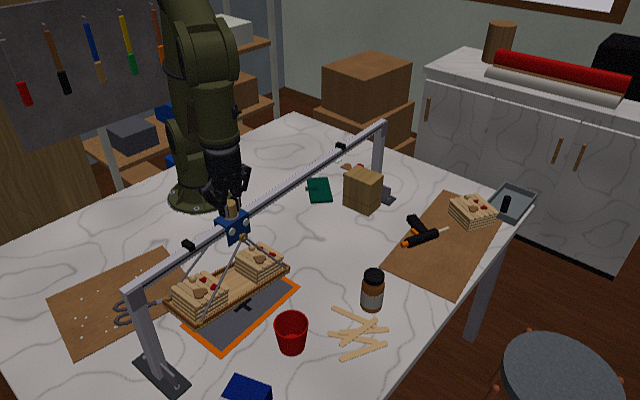

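Tray hangs over the mat around (215,290), block still at (362,190); swing amplitude is 0.207 rad. I'll cancel it with a phased to-and-fro.

```bash
python3 - <<'E'
from plan import *
for n in(6,8,10):
    r=plan(n,0,-.2024,.2965,0);q=sim(list(r)+[0,0],-.2024,.2965,0);print(n,(r/100).round(3),np.cumsum(r).round(),q[:4],abs(q[4]).max())
E
```

```text
6 [ 0.181  0.041 -0.151 -0.178 -0.021  0.129] [ 18.  22.   7. -11. -13.   0.] (np.float64(0.004588890723906256), np.float64(0.03984936625664501), np.float64(0.011203327544845838), np.float64(-0.00028008318862337124)) 0.20012674429522176
8 [ 0.038 -0.014 -0.091 -0.121 -0.069  0.033  0.115  0.109] [  4.   2.  -7. -19. -26. -22. -11.  -0.] (np.float64(0.005048156228209427), np.float64(-0.034512496107911454), np.float64(0.009582887594284554), np.float64(-0.00023957218985399355)) 0.2005689269179884
10 [-0.011 -0.066 -0.117 -0.119 -0.059  0.033  0.107  0.124  0.084  0.026] [ -1.  -8. -20. -31. -37. -34. -23. -11.  -3.  -0.] (np.float64(-0.005817157096251648), np.float64(-0.029623005772036644), np.float64(0.002336755687506395), np.float64(-5.8418892180449475e-05)) 0.20072174434308612
```

move_arm(
  targets=[
    [[0,-0.04,0,0],[0,0.015,0,0],[0,0.09,0,0],[0,0.12,0,0],[0,0.07,0,0],[0,-0.035,0,0],[0,-0.115,0,0],[0,-0.105,0,0],[0,0,0,0],[0,0,0,0]],
  ],
)

```text
time_s: 8.78
ee_pos: [512.8, -240.6, 316.1]
orientation: [-0.071, 3.136, -0.002]
wrist_force: [5.7, -0.7, 3.5]
finger_gap: 28.8
grip_force: 49.8
```

```bash
python3 - <<'E'
from meas import *
x,c,s=run(16)
from plan import *
# identify the lag: predict with pure delay d and time constant, from move start
rows=np.array([4,-1.5,-9,-12,-7,3.5,11.5,10.5,0,0]);dt=.001
for d in(0,.03,.06,.09,.12):
  for tau in(.02,.06,.1):
    th,om,v=-.2024,.2965,0
    for k in range(1250):
        i=int((k*dt-d)//.125);u=rows[i]/.125 if i>=0 else 0
        a=(u-v)/tau;v+=a*dt;om+=dt*(-W*W*th+a/L);th+=dt*om
    n=.8;a1=th*np.cos(W*n)+om/W*np.sin(W*n);b1=-th*W*np.sin(W*n)+om*np.cos(W*n)
    print(d,tau,round(a1,3),round(b1,3))
E
```

```text
8.775 [ 512.83697093 -240.63591909  316.10260942] s -376.03437887245025 [ 5.6754559  -0.67150765  3.513356  ] 28.82261214725706
now th,om,offset [-0.02170643 -0.18213661  0.00992136] amp 0.034611344423220614 rms 0.0003119716745988702 h -110.89912218920207 t 9.575
[-0.024 -0.023 -0.018 -0.008  0.001  0.013  0.025  0.034  0.041  0.044
  0.044  0.039  0.032  0.021  0.01  -0.002]
s -375.8233431313682
0 0.02 -0.004 -0.009
0 0.06 0.042 0.141
0 0.1 0.067 0.373
0.03 0.02 0.037 0.035
0.03 0.06 0.078 0.247
0.03 0.1 0.094 0.511
0.06 0.02 0.077 0.134
0.06 0.06 0.11 0.401
0.06 0.1 0.117 0.687
0.09 0.02 0.113 0.285
0.09 0.06 0.135 0.598
0.09 0.1 0.133 0.891
0.12 0.02 0.143 0.482
0.12 0.06 0.154 0.829
0.12 0.1 0.142 1.118
```

```bash
python3 - <<'E'
from plan import *
r=plan(8,0,-.0217,-.182,0);q=sim(list(r)+[0,0],-.0217,-.182,0);print((r/100).round(3),q[:4])
E
```

```text
[ 0.017  0.018  0.004 -0.012 -0.02  -0.014 -0.001  0.007] (np.float64(0.0015079886857798147), np.float64(0.009760313508418855), np.float64(0.0006210389411880123), np.float64(-1.552597352586011e-05))
```

move_arm(
  targets=[
    [[0,-0.017,0,0],[0,-0.018,0,0],[0,-0.004,0,0],[0,0.012,0,0],[0,0.02,0,0],[0,0.014,0,0],[0,0.001,0,0],[0,-0.008,0,0],[0,0,0,0],[0,0,0,0]],
  ],
)

```text
time_s: 10.82
ee_pos: [512.8, -239.9, 316.1]
orientation: [-0.073, 3.137, -0.001]
wrist_force: [6.9, 0.9, 4.7]
finger_gap: 29.0
grip_force: 49.8
```

```bash
python3 - <<'E'
from meas import *
x,c,s=run(16)
p=cloud(c);q=p[(abs(p[:,0])<60)&(abs(p[:,1]-s)<200)&(p[:,2]>135)&(p[:,2]<160)];print('box tops s range',np.percentile(q[:,1],[.5,99.5])-s)
d=c['depth'];im=c['image']
hsv=cv2.cvtColor(im[:,:,::-1].copy(),cv2.COLOR_BGR2HSV);m=cv2.inRange(hsv,(100,120,40),(130,255,255));
v,u=np.nonzero((m>0)&(d>0));w=np.array([world(c,a,b) for a,b in zip(u,v)]);w=w[(abs(w[:,2]-285)<30)&(abs(w[:,1]+240)<80)];S=(w[:,:2]-P0)@T;print('carrier blue s',np.percentile(S,[2,50,98]))
E
```

```text
10.825 [ 512.80364892 -239.91438172  316.09865129] s -375.3120752034318 [6.86876544 0.92575677 4.72916872] 28.961707368448508
now th,om,offset [-0.00166586  0.01568572  0.00976334] amp 0.0028575215395848586 rms 0.00032330378137203196 h -110.88530122740504 t 11.625
[0.011 0.012 0.012 0.012 0.013 0.012 0.012 0.012 0.011 0.009 0.008 0.008
 0.007 0.007 0.007 0.007]
s -375.3126177787805
box tops s range [-144.5609892   147.82239025]
carrier blue s [-409.33715718 -383.39410352 -343.97959798]
```

move_arm(
  targets=[
    [[0,0,0,0],[0,0,0,0],[0,0,0,0],[0,0,0,0],[0,0,0,0],[0,0,0,0],[0,0,0,0],[0,0,0,0],[0,0,0,0],[0,0,0,0],[0,0,0,0],[0,0,0,0],[0,0,0,0],[0,0,0,0],[0,0,0,0],[0,0,0,0],[0,0,0,0],[0,0,0,0],[0,0,0,0],[0,0,0,0]],
  ],
)

```text
time_s: 14.12
ee_pos: [512.8, -239.9, 316.1]
orientation: [-0.073, 3.137, -0.001]
wrist_force: [6.3, 0.7, 3.6]
finger_gap: 28.7
grip_force: 49.8
```

move_arm(
  targets=[
    [[0,0,0,0],[0,0,0,0],[0,0,0,0],[0,0,0,0],[0,0,0,0],[0,0,0,0],[0,0,0,0],[0,0,0,0],[0,0,0,0],[0,0,0,0],[0,0,0,0],[0,0,0,0],[0,0,0,0],[0,0,0,0],[0,0,0,0],[0,0,0,0],[0,0,0,0],[0,0,0,0],[0,0,0,0],[0,0,0,0]],
  ],
)

```text
time_s: 16.62
ee_pos: [512.8, -239.9, 316.1]
orientation: [-0.073, 3.137, -0.001]
wrist_force: [5.5, 0.8, 1.9]
finger_gap: 28.6
grip_force: 49.8
```

move_arm(
  targets=[
    [[0,0,0,0],[0,0,0,0],[0,0,0,0],[0,0,0,0],[0,0,0,0],[0,0,0,0],[0,0,-0.1,0],[0,0,-0.2,0],[0,0,-0.3,0],[0,0,-0.3,0],[0,0,-0.2,0],[0,0,0,0],[0,0,0,0]],
  ],
  gripper=1,
)

```text
time_s: 18.25
ee_pos: [510.7, -239.8, 424.6]
orientation: [0.071, -3.14, -0.001]
wrist_force: [0.3, -0.3, 0.5]
finger_gap: 85.4
grip_force: 0.0
```

```bash
python3 - <<'E'
from meas import *
x,c,s=run(16);cv2.imwrite('pics/s4.png',c['image'][:,:,::-1])
d=c['depth'];im=c['image']
hsv=cv2.cvtColor(im[:,:,::-1].copy(),cv2.COLOR_BGR2HSV);m=cv2.inRange(hsv,(100,120,40),(130,255,255));
v,u=np.nonzero((m>0)&(d>0));w=np.array([world(c,a,b) for a,b in zip(u,v)]);w=w[(abs(w[:,2]-285)<30)&(abs(w[:,1]+240)<80)];S=(w[:,:2]-P0)@T;print('carrier blue s',np.percentile(S,[2,50,98]))
E
```

```text
18.25 [ 510.67486636 -239.78233968  424.61574015] s -375.08373531701636 [ 0.30327985 -0.27004901  0.52798787] 85.44480556717423
now th,om,offset [-0.00154221  0.01188363  0.00969202] amp 0.0023392925670294015 rms 0.00023545519442118345 h -110.88355162687276 t 19.05
[0.01  0.011 0.011 0.012 0.012 0.012 0.011 0.011 0.01  0.01  0.009 0.008
 0.008 0.007 0.007 0.007]
s -375.2256008083636
carrier blue s [-409.45060412 -382.54884434 -342.95803989]
```

View pics/s4.png

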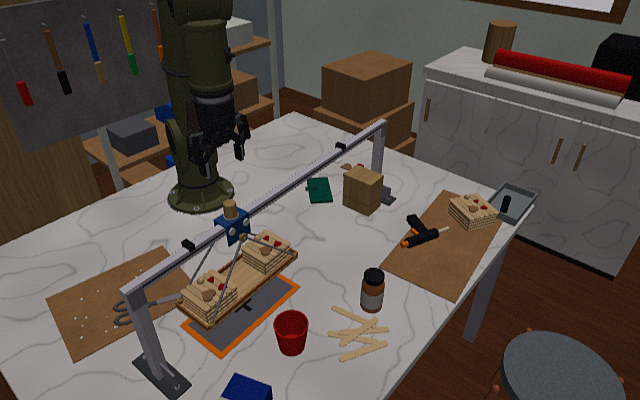

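The picture shows the grip released at (232,208), the gripper well clear above it, the tray level over the mat, and the block unmoved.

```bash
python3 -c "
from plant import arm
print(arm.job_done())"
```

```text
the job is handed in; nothing more can be done
None
```

I handed the job in at about 19 s: the tray hangs still (swing about 0.002 rad, tilt about 0.01 rad) and centred over the mat to within a few millimetres, with the grip released and the block and other things apparently where they were; the judge's verdict was not shown.

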